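# Thread the loose lid of the parts jar, then close the keeper

### The job

The lid of the parts jar is only resting on top of its thread: without taking it off the jar, turn it back (anticlockwise seen from above) until it drops into the thread, then screw it forward (clockwise) until it stops. Then swing the hinged keeper arm over the lid as far as it goes, and let go. Leave the other things on the bench where they are.

Things in the scene. Friction and masses are not known exactly. Their poses are not given: they have to be found in the camera images.
- jar: White plastic jar, 92 mm across, neck 64 mm, fixed in a plywood stand (110 x 205 x 18 mm) screwed to the bench: neither can move. Origin on the bench under the jar's axis, z up; the keeper's steel post stands 105 mm from it along +y. The lid's turn = yaw of lid minus yaw of jar, positive anticlockwise from above; screwed home it is 0, at a solid stop.
- lid: Loose grey screw lid, 88 mm across, about 0.12 kg, now resting unthreaded, turn between 8 and 43 deg. Origin on its axis at the skirt's lower edge, z up: 82.9 mm above the bench when resting, about 75 mm just dropped in, 68.6 mm screwed home (2 mm vertical play, 2 mm sideways). Round plate's top 26.5 mm above the origin. Turns with little effort.
- lid_wing (a point): Centre of the top of the lid's straight upright grip wing, on the lid's axis, 60 mm above the lid's origin. The wing is 20 mm thick (lid's x), 62 mm long (lid's y) and stands 33 mm above the lid's plate: pinch it across its 20 mm from above. Screwed home, it lies along the jar frame's y, in line with the keeper's post.
- jar_mouth (a point): Centre of the jar's mouth, on its axis, 90 mm above the bench. Three-start right-hand thread outside: at turns 0 to 60 deg a loose lid rests on flat thread tops (stop at 0); at 62 to 96 deg it can drop about 7.5 mm into the thread (stop at 98); from there clockwise it runs under the thread, sinking 0.081 mm per degree, to the stop at 0.
- keeper (a joint): Keeper arm about its upright post, rad: 0 = over the middle of the lid, at its end stop; grows anticlockwise from above as it swings away; starts at 1.25 to 1.65, limit 2.3; stays where left, about 0.5 N at the knob moves it. Flat bar 20 x 8 mm, underside 133 mm above the bench: passes 4 mm over the wing of a screwed-home lid; the wing of an unthreaded lid blocks it.
- keeper_knob (a point): Centre of the top of the black upright round knob on the end of the keeper arm: 24 mm across, 34 mm tall, top 175 mm above the bench. It can be pinched or pushed sideways; it moves on a circle of radius 105 mm about the hinge.
- keeper_hinge (a point): On the keeper's hinge axis, 133 mm above the bench.
- open_jar: Bystander: small clear open jar without lid, 62 mm across, 58 mm tall; origin under its centre.
- screw_tin: Bystander: round tin, 75 mm across, 58 mm tall; origin under its centre.
- glue_tube: Bystander: tube of glue lying on the bench, 146 mm long, 42 x 28 mm.
- tape_measure: Bystander: yellow tape measure, 89 x 58 x 64 mm, standing on the bench.
Not all that is in view belongs to the job. Leave any blue or green look-alike of the lid alone.

How it is judged (in metres and radians):
On the way, in this order (a step that is already met when the one before it is completed fails the run):
1. the lid has been turned back and has dropped into the thread (more than 4 mm lower than at the start) (z of lid in the frame of jar below 0.0784 m), for 0.1 s.
2. the lid is screwed forward to within 12 degrees of its stop, under the thread (angle between the x axis of lid and the x axis of jar, either way round below 0.21 rad and z of lid in the frame of jar below 0.0725 m), for 0.2 s.
At the end, for the whole second after the job is handed in: The lid is screwed home on the jar (turn within 12 degrees of the stop, origin less than 72.5 mm above the jar frame's origin, within 4 mm of the jar's axis), at rest, and the keeper arm is swung over it to within 0.15 rad of its end stop (all of step 2 and horizontal distance between lid and jar below 0.004 m and value of joint keeper below 0.15 rad and linear speed of lid below 0.02 m/s); the robot touches nothing.
It fails at once if the lid is taken off the jar (lifted more than 10 mm) (z of lid in the frame of jar above 0.0925 m).
It fails at once if a bystander is shifted by more than 30 mm (distance of any of open_jar, screw_tin, glue_tube, tape_measure from where it was at the start of the episode above 0.03 m).
It also fails if it takes over 54 s, if anything falls off the work surface, if the arm or the gripper's body presses on something with over 40 N, if the wrist force passes 120 N, or if a joint passes its speed limit or range.

### The arm

A 6-joint arm with a two-finger parallel gripper is mounted at the origin on a cart in front of the work surface, level with it; the furniture and walls round the work are solid. World frame = base frame: x ahead of the robot, y to its left, z up, the work surface at z = 0. Lengths are in m, angles in degrees, forces in N, time in s.
With the tool pointing down it reaches from about 0.425 to 0.95 m from the base axis. Payload 14.7 kg.
Tool frame: the origin (TCP) lies midway between the tips of the shut fingers; the grasp point (between the pads) lies 19 mm behind it; x points along the fingers, z is the direction in which the jaws open and shut, and the axes are right-handed (so a half turn about x gives the same grasp; the last joint's range is limited). The gripper opens to 85 mm and grips with 20 to 120 N. Pads are 22 mm wide; open, the fingers measure 114 mm over their backs; the gripper's body (76 mm by 85 mm) begins 54 mm behind the grasp point. The pads swing forward as they close: fully open they stand 13 mm farther back than shut.
Start: joints at [69.294, 27.513, 91.461, -0, 61.026, -2.67], TCP at [0.201, 0.618, 0.231] pointing down, gripper open.
Joint ranges: [-157.49, 157.49], [-46.99, 117.5], [13.45, 153.17], [-89.5, 269.5], [5.16, 153.95], [-167.48, 167.48]. Speed limits (degrees/s): [108.29, 108.29, 136.94, 172.46, 172.46, 172.46].

### API

Orientations are given as a 3x3 rotation matrix whose columns are the frame's x, y, z axes.
In Python, from station import sense, vision, workorder gives the robot as it stands.
- The arm moves only by the tool jog_arm, never from a script. Its arguments are lists of equal length, an entry for each row: "dp": the shift along the world's x, y, z in m, a list of three; "rot": the turn, a rotation vector about the world's x, y, z in degrees, a list of three; "grip": the finger opening in m, from 0 to 0.0854. In form: {"dp": [[x, y, z], ...], "rot": [[ax, ay, az], ...], "grip": [grip, ...]}. A call has exactly 8 rows; each row is the pose to reach, as a shift and turn from the pose commanded when the call began; what a row does not reach only later rows make up. A row lasts 1/12 s, in which the tool goes at most 41.7 mm and 7.16 degrees, less where a joint would pass 70% of its speed; a pose out of reach is approached as far as the arm can. A call with a gripper value outside its range is refused whole. The fingers move at their own pace and stop on an object; "squeeze" is the grip in N (left out, the last holds). Time passes only in rows, so rows that repeat a pose let the fingers close, or fill a call up. It gives the time, the measured TCP pose, the force and the opening at its end, in the units of the state.
- sense(): the state, without advancing time (a new reading comes with each control period).
- vision.get_image(name): name is "side" or "top" or "wrist"; returns a dict with "color" (480x640x3 uint8, red, green, blue), "camera_matrix" (3x3 intrinsics, pixels), "dist_coeffs" ([k1, k2, p1, p2, k3] as OpenCV has them; the pictures are not rectified), "R" (3x3) and "t" (3): a world point X has camera coordinates R X + t; the wrist camera has in their place "hand_eye" (4x4, takes a point from camera to tool coordinates, whose origin is the TCP and whose axes are the tool frame's). Camera axes: x right, y down, z forward; pixel columns grow to the right and rows downward; lengths in m; the calibration is good to about 2 mm. A picture is of the moment at which its call begins: read the wrist's pose just before it. There is no depth.
- workorder.hand_in(): hands the job in, once; it reports no verdict.
The state is a dict: "time": time; "joints": joint angles; "qvel": joint speeds; "effort": joint torques, N m; "ee_pos": TCP position; "eef_rot": TCP orientation; "force": force on the tool from outside, world axes, zero at the start; "wrist_torque": the same for the moment, N m; "finger_gap": finger opening in m.
Only numpy, scipy, OpenCV 4.12 (cv2) and the standard library are available. Lean on these libraries where they do the work, as an engineer would, in place of code of your own. Each camera call takes 0.05 s, during which the arm holds its last target.

## Working session

There is one attempt and no reset: what is moved stays moved. The work goes in short steps, Python scripts to look and compute and a tool call to move; the robot and the scene stay as the last step left them, time stands still between calls to the robot, and variables do not carry over. Pictures are saved under pics/ and viewed, and the job is handed in when it is done.

Besides the shell and the picture viewer there is one more tool, called after ">>>" as a command line: name --argument value ..., lists and objects as JSON in quotes. jog_arm: Moves the arm, as the interface text tells. Its arguments: {"type":"object","properties":{"dp":{"type":"array","items":{"type":"array","items":{"type":"number"}}},"rot":{"type":"array","items":{"type":"array","items":{"type":"number"}}},"grip":{"type":"array","items":{"type":"number"}},"squeeze":{"type":"number"}},"required":["dp","rot","grip"]}

```bash
mkdir -p pics; ls
python3 - <<'E'
from station import sense, vision
import cv2,json
s=sense();print(s)
for n in["side","top","wrist"]:
    d=vision.get_image(n);cv2.imwrite(f"pics/{n}0.png",d["color"][:,:,::-1])
    print(n,{k:(v.tolist() if hasattr(v,'tolist') else v) for k,v in d.items() if k!="color"})
E
```

```text
pics
{'time': 0.0, 'joints': array([ 6.92950614e+01,  2.75511493e+01,  9.14938078e+01,  1.12072154e-03,
        6.10261314e+01, -2.66842596e+00]), 'qvel': array([-0.0156252 ,  0.20845192,  0.01364302, -0.03694155,  0.02608764,
        0.07088055]), 'effort': array([-3.32883224e-03, -9.50614500e+01, -4.30187309e+01, -5.62490334e-05,
        1.18443670e-02,  3.25283804e-05]), 'ee_pos': array([0.20106528, 0.61768397, 0.23065736]), 'eef_rot': array([[-4.54672557e-04, -9.50856443e-01,  3.09631746e-01],
       [-1.15454228e-03,  3.09632071e-01,  9.50855745e-01],
       [-9.99999230e-01,  7.48450689e-05, -1.23858518e-03]]), 'force': array([-0.44821612,  1.06120626,  0.37407661]), 'wrist_torque': array([ 0.0046309 , -0.03528285,  0.00474347]), 'finger_gap': 0.08548134315846925}
side {'camera_matrix': [[461.93906372494337, 0.0, 322.67990854772125], [0.0, 461.93906372494337, 236.01754083038907], [0.0, 0.0, 1.0]], 'dist_coeffs': [-0.10377411982822497, 0.0, 0.0, 0.0, 0.0], 'R': [[0.5743997037858358, -0.8183657457486995, -0.01850639013744187], [-0.5302044077312728, -0.3547283354006776, -0.7700981
[... 410 characters left out ...]
9978884312454213, -0.014089573931791435, -0.06340475292099934], [0.06361173661997972, -0.014762603725457407, -0.9978655282629197]], 't': [-0.09727490114691632, 0.6353260717304727, 1.1970440199181491]}
wrist {'camera_matrix': [[335.99347954190193, 0.0, 317.3218206329374], [0.0, 335.99347954190193, 242.21551630397119], [0.0, 0.0, 1.0]], 'dist_coeffs': [-0.026613445988908344, 0.0, 0.0, 0.0, 0.0], 'hand_eye': [[0.0013732832715381974, -0.2889867896174525, 0.9573320999108162, -0.1412755383008513], [-0.00013674750406270672, -0.9573330479505133, -0.2889868796362544, 0.07434555579929697], [0.999999047696134, 0.00026594807227630756, -0.001354207682228373, 8.552776137737972e-05], [0.0, 0.0, 0.0, 1.0]]}
```

View pics/side0.png

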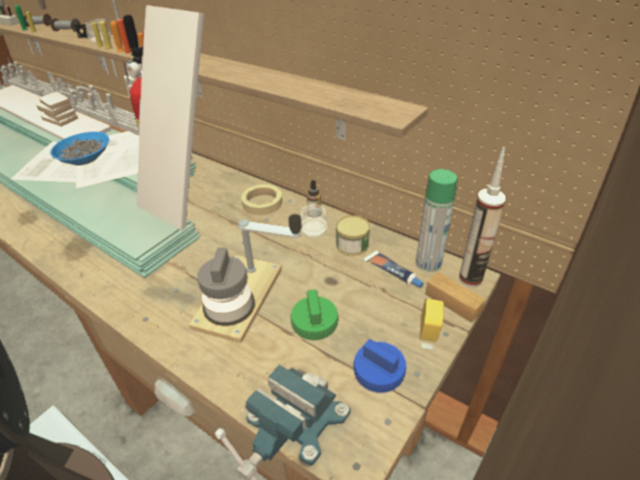

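View pics/top0.png

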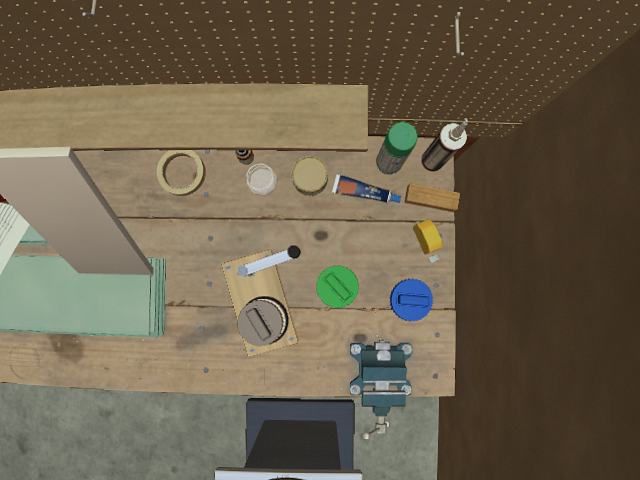

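View pics/wrist0.png

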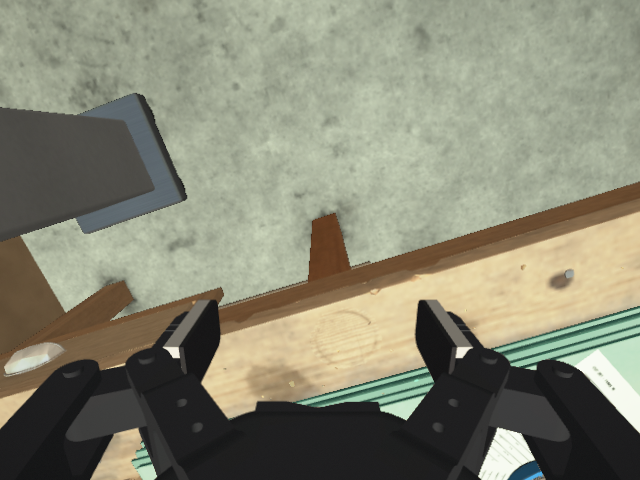

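The top view shows the grey lid on the jar near (262,321), its stand, the keeper hinge near (241,271) and its knob near (294,252). The green lid at (338,287) and the blue lid at (411,300) are the look-alikes. A white board and a shelf are obstacles on the left and at the back.

```bash
cat > h.py <<'E'
import numpy as np, cv2
from station import sense, vision
def ray(d,uv):
    p=cv2.undistortPoints(np.array([[uv]],float),d["camera_matrix"] if isinstance(d["camera_matrix"],np.ndarray) else np.array(d["camera_matrix"]),np.array(d["dist_coeffs"]))[0,0]
    R=np.array(d["R"]);t=np.array(d["t"])
    return -R.T@t, R.T@np.array([p[0],p[1],1])
def onz(d,uv,z):
    o,r=ray(d,uv); return (o+r*(z-o[2])/r[2])
def proj(d,X):
    R=np.array(d["R"]);t=np.array(d["t"])
    return cv2.projectPoints(np.array(X,float).reshape(-1,1,3),cv2.Rodrigues(R)[0],t,np.array(d["camera_matrix"]),np.array(d["dist_coeffs"]))[0][:,0]
def tri(d1,u1,d2,u2):
    o1,r1=ray(d1,u1);o2,r2=ray(d2,u2)
    A=np.stack([r1,-r2],1);s=np.linalg.lstsq(A,o2-o1,rcond=None)[0]
    a=o1+s[0]*r1;b=o2+s[1]*r2
    return (a+b)/2,np.linalg.norm(a-b)
def wristpose():
    s=sense();d=vision.get_image("wrist")
    H=np.array(d["hand_eye"]);T=np.eye(4);T[:3,:3]=s["eef_rot"];T[:3,3]=s["ee_pos"]
    C=np.linalg.inv(T@H);d["R"]=C[:3,:3];d["t"]=C[:3,3];return s,d
E
python3 - <<'E'
from h import *
a=cv2.imread("pics/top0.png");b=cv2.imread("pics/side0.png")
cv2.imwrite("pics/tz.png",cv2.resize(a[230:370,200:320],None,fx=5,fy=4.2857,interpolation=2))
cv2.imwrite("pics/sz.png",cv2.resize(b[200:350,180:320],None,fx=4,fy=4,interpolation=2))
E
```

```text
(no output)
```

View pics/tz.png

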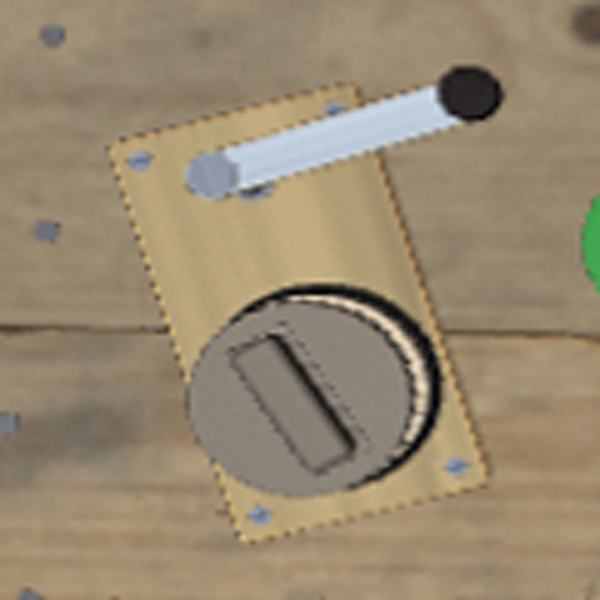

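View pics/sz.png

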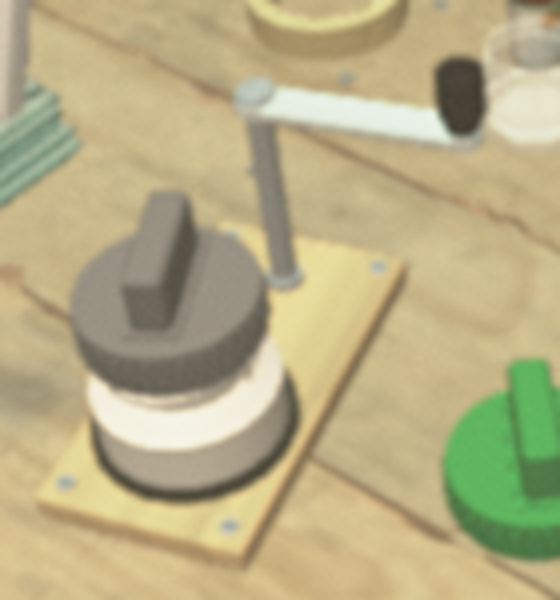

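Run:
```python
from h import *
d=vision.get_image("top");e=vision.get_image("side")
f=lambda x,y:(200+x/5-.4,230+y/4.2857-.4)
g=lambda x,y:(180+x/4-.4,200+y/4-.4)
S=[onz(d,f(*p),.018)[:2] for p in[(107,150),(352,83),(489,484),(243,542)]]
print("stand",np.round(S,4),[np.linalg.norm(S[i]-S[(i+1)%4]) for i in range(4)])
print("stand axis far-near",np.mean(S[:2],0)-np.mean(S[2:],0),S[0]-S[3],S[1]-S[2])
W=[onz(d,f(*p),.1429)[:2] for p in[(230,352),(275,335),(355,450),(318,473)]]
print("wing",np.mean(W,0),[np.linalg.norm(W[i]-W[(i+1)%4]) for i in range(4)],(W[0]-W[3]),(W[1]-W[2]))
print("plate",onz(d,f(299,395),.1094), [onz(d,f(*p),.1094)[:2] for p in [(187,395),(412,395),(299,293),(299,495)]])
k=onz(d,f(470,92),.175);h=onz(d,f(212,173),.141);print("knob",k,"hinge",h,np.linalg.norm((k-h)[:2]))
print("tri knob",tri(d,f(470,92),e,g(460,70)),"hinge",tri(d,f(212,173),e,g(254,92)))
wc=proj(d,np.r_[np.mean(W,0),.1429])
print("wing tri",tri(d,f(294,403),e,g(155,245)))
# tall board
for p in [(75,150),(150,273),(78,273)]: print("board",p,onz(d,p,0),onz(d,p,.3))
```

```text
stand [[ 0.5959  0.1447]
 [ 0.6305  0.0414]
 [ 0.4348 -0.0194]
 [ 0.4044  0.0837]] [np.float64(0.10896506799733638), np.float64(0.2048881618534803), np.float64(0.10751215530837448), np.float64(0.20095508364035064)]
stand axis far-near [0.19357492 0.06087207] [0.19148101 0.06097515] [0.19566882 0.06076899]
wing [0.48213804 0.04923313] [np.float64(0.018649136315667638), np.float64(0.0588485955295395), np.float64(0.017299072511019902), np.float64(0.06269633673411679)] [0.05260764 0.0341067 ] [0.05001971 0.031003  ]
plate [0.48321595 0.05116358 0.1094    ] [array([0.48237223, 0.09494552]), array([0.48397709, 0.00718381]), array([0.52943295, 0.05189551]), array([0.43786052, 0.05053618])]
knob [ 0.61804093 -0.01654197  0.175     ] hinge [0.58266065 0.08253809 0.141     ] 0.10520751803253868
tri knob (array([ 0.6181253 , -0.01651201,  0.17388643]), np.float64(7.002861184502204e-05)) hinge (array([0.58207779, 0.08306197, 0.14149193]), np.float64(0.001641808131203575))
wing tri (array([0.48076285, 0.05081869, 0.13497343]), np.float64(0.0016321291734881786))
board (75, 150) [0.848277   0.49194456 0.        ] [0.77810863 0.35542916 0.3       ]
board (150, 273) [0.5756688 0.3036412 0.       ] [0.57165185 0.21281971 0.3       ]
board (78, 273) [0.57227887 0.46962186 0.        ] [0.56908453 0.33852331 0.3       ]
```

>>> jog_arm --dp '[[0.0117, -0.0236, 0], [0.0234, -0.0472, 0], [0.0351, -0.0708, 0], [0.0468, -0.0944, 0], [0.0585, -0.118, 0], [0.0702, -0.1416, 0], [0.0819, -0.1652, 0], [0.0936, -0.189, 0]]' --rot '[[0, 0, -5.4], [0, 0, -10.8], [0, 0, -16.2], [0, 0, -21.6], [0, 0, -27], [0, 0, -32.4], [0, 0, -37.8], [0, 0, -43.2]]' --grip '[0.085, 0.085, 0.085, 0.085, 0.085, 0.085, 0.085, 0.085]' --squeeze 30

```text
time: 0.92
ee_pos: [0.2952, 0.4279, 0.2313]
eef_rot: [[0.0, -0.477, 0.879], [0.0, 0.879, 0.477], [-1.0, 0.0, 0.0]]
force: [1.0, 0.5, -0.5]
finger_gap: 0.0849
```

>>> jog_arm --dp '[[0.0117, -0.0236, 0], [0.0234, -0.0472, 0], [0.0351, -0.0708, 0], [0.0468, -0.0944, 0], [0.0585, -0.118, 0], [0.0702, -0.1416, 0], [0.0819, -0.1652, 0], [0.0936, -0.189, 0]]' --rot '[[0, 0, -5.4], [0, 0, -10.8], [0, 0, -16.2], [0, 0, -21.6], [0, 0, -27], [0, 0, -32.4], [0, 0, -37.8], [0, 0, -43.2]]' --grip '[0.085, 0.085, 0.085, 0.085, 0.085, 0.085, 0.085, 0.085]'

```text
time: 1.58
ee_pos: [0.3888, 0.2389, 0.2314]
eef_rot: [[0.0, 0.254, 0.967], [0.0, 0.967, -0.254], [-1.0, 0.0, 0.0]]
force: [1.0, 0.7, 0.9]
finger_gap: 0.0849
```

>>> jog_arm --dp '[[0.0117, -0.0236, 0], [0.0234, -0.0472, 0], [0.0351, -0.0708, 0], [0.0468, -0.0944, 0], [0.0585, -0.118, 0], [0.0702, -0.1416, 0], [0.0819, -0.1652, 0], [0.0936, -0.189, 0]]' --rot '[[0, 0, -5.4], [0, 0, -10.8], [0, 0, -16.2], [0, 0, -21.6], [0, 0, -27], [0, 0, -32.4], [0, 0, -37.8], [0, 0, -43.2]]' --grip '[0.085, 0.085, 0.085, 0.085, 0.085, 0.085, 0.085, 0.085]'

```text
time: 2.25
ee_pos: [0.4824, 0.0498, 0.2314]
eef_rot: [[0.0, 0.847, 0.531], [0.0, 0.531, -0.847], [-1.0, 0.0, 0.0]]
force: [0.3, -0.6, 0.7]
finger_gap: 0.085
```

Run:
```python
from h import *
s,d=wristpose();cv2.imwrite("pics/w1.png",d["color"][:,:,::-1])
np.set_printoptions(precision=4,suppress=True)
print(s["time"],s["joints"],s["ee_pos"],s["eef_rot"],np.degrees(np.arctan2(s["eef_rot"][1,2],s["eef_rot"][0,2])),s["force"])
print(proj(d,[[.482,.051,.1429],[.6181,-.0165,.175],[.5823,.083,.141]]))
```

```text
2.25 [  2.3089  14.3136 112.547    0.0029  53.1298  60.2136] [0.4824 0.0498 0.2314] [[ 0.0002  0.8472  0.5313]
 [ 0.      0.5313 -0.8472]
 [-1.      0.0002  0.    ]] -57.9064486707154 [ 0.2708 -0.5679  0.6852]
[[316.1978 246.6306]
 [544.4067 129.7574]
 [357.0203  93.3964]]
```

View pics/w1.png

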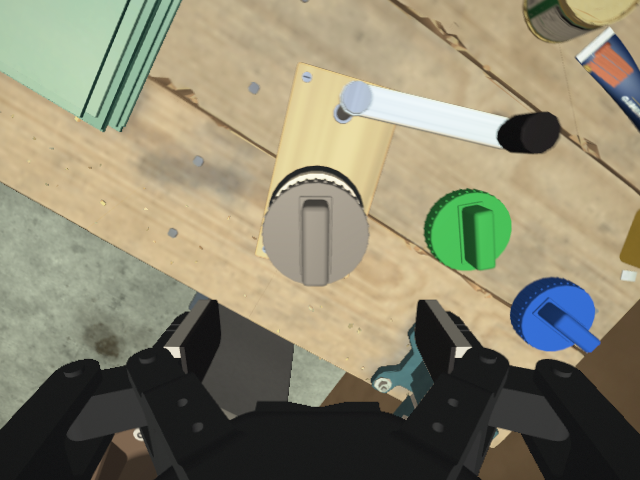

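Wrist view: the wing stands upright in the image at u≈316, so it is aligned with the jaws and centred. The knob is at (537,131), close to where I projected it. I'll go down onto the wing.

>>> jog_arm --dp '[[0, 0.001, -0.017], [0, 0.001, -0.034], [0, 0.001, -0.051], [0, 0.001, -0.068], [0, 0.001, -0.085], [0, 0.001, -0.1], [0, 0.001, -0.11], [0, 0.001, -0.115]]' --rot '[[0, 0, 0], [0, 0, 0], [0, 0, 0], [0, 0, 0], [0, 0, 0], [0, 0, 0], [0, 0, 0], [0, 0, 0]]' --grip '[0.085, 0.085, 0.085, 0.085, 0.07, 0.06, 0.05, 0.045]'

```text
time: 2.97
ee_pos: [0.4815, 0.052, 0.1152]
eef_rot: [[-0.002, 0.845, 0.535], [-0.0, 0.535, -0.845], [-1.0, -0.001, -0.001]]
force: [-0.8, -0.4, 0.1]
finger_gap: 0.0449
```

>>> jog_arm --dp '[[0, 0, 0], [0, 0, 0], [0, 0, 0], [0, 0, 0], [0, 0, 0], [0, 0, 0], [0, 0, 0], [0, 0, 0]]' --rot '[[0, 0, 0], [0, 0, 0], [0, 0, 0], [0, 0, 0], [0, 0, 0], [0, 0, 0], [0, 0, 0], [0, 0, 0]]' --grip '[0.03, 0.022, 0.015, 0.01, 0.01, 0.01, 0.01, 0.01]' --squeeze 25

```text
time: 3.63
ee_pos: [0.4824, 0.0521, 0.1167]
eef_rot: [[0.001, 0.845, 0.535], [0.0, 0.535, -0.845], [-1.0, 0.001, 0.0]]
force: [0.9, 0.2, 5.0]
finger_gap: 0.0196
```

>>> jog_arm --dp '[[0, 0, 0], [0, 0, 0], [0, 0, 0], [0, 0, 0], [0, 0, 0], [0, 0, 0], [0, 0, 0], [0, 0, 0]]' --rot '[[0, 0, 4], [0, 0, 8], [0, 0, 12], [0, 0, 16], [0, 0, 20], [0, 0, 24], [0, 0, 28], [0, 0, 32]]' --grip '[0.01, 0.01, 0.01, 0.01, 0.01, 0.01, 0.01, 0.01]'

```text
time: 4.3
ee_pos: [0.4825, 0.0521, 0.1167]
eef_rot: [[0.001, 0.43, 0.903], [0.0, 0.903, -0.43], [-1.0, 0.001, 0.001]]
force: [-0.1, 0.7, 6.0]
finger_gap: 0.0196
```

>>> jog_arm --dp '[[0, 0, 0], [0, 0, 0], [0, 0, 0], [0, 0, 0], [0, 0, 0], [0, 0, 0], [0, 0, 0], [0, 0, 0]]' --rot '[[0, 0, 4], [0, 0, 8], [0, 0, 12], [0, 0, 16], [0, 0, 20], [0, 0, 24], [0, 0, 28], [0, 0, 32]]' --grip '[0.01, 0.01, 0.01, 0.01, 0.01, 0.01, 0.01, 0.01]'

```text
time: 4.97
ee_pos: [0.4817, 0.0522, 0.1162]
eef_rot: [[-0.001, -0.114, 0.993], [0.0, 0.993, 0.114], [-1.0, 0.0, -0.001]]
force: [0.1, 1.7, -1.5]
finger_gap: 0.0193
```

Run:
```python
from h import *
s=sense();print(s["ee_pos"],np.degrees(np.arctan2(s["eef_rot"][1,2],s["eef_rot"][0,2])),s["force"],s["wrist_torque"],s["joints"])
d=vision.get_image("side")["color"][:,:,::-1]
cv2.imwrite("pics/s2.png",cv2.resize(d[180:350,160:320],None,fx=3.5,fy=3.5,interpolation=2))
```

```text
[0.48170749 0.05220387 0.11617391] 6.552402658502293 [ 0.05503726  1.65645293 -1.47059847] [ 0.23981164  0.12381657 -0.03716761] [ 2.58959040e+00  2.39767017e+01  1.19092893e+02  2.21212942e-02
  3.69649900e+01 -3.98048667e+00]
```

View pics/s2.png

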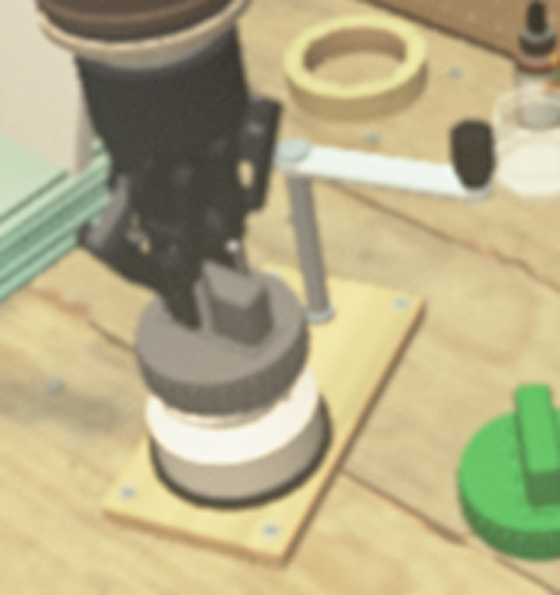

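At about 79° of turn the pressing force has gone and the lid's weight hangs in the grip, so I'll release it to drop and then lower to regrip.

>>> jog_arm --dp '[[0, 0, 0], [0, 0, 0], [0, 0, 0], [0, 0, 0], [0, 0, 0], [0, 0, -0.003], [0, 0, -0.006], [0, 0, -0.006]]' --rot '[[0, 0, 0], [0, 0, 0], [0, 0, 0], [0, 0, 0], [0, 0, 0], [0, 0, 0], [0, 0, 0], [0, 0, 0]]' --grip '[0.045, 0.045, 0.045, 0.045, 0.045, 0.045, 0.045, 0.045]'

```text
time: 5.68
ee_pos: [0.4817, 0.052, 0.1097]
eef_rot: [[-0.001, -0.111, 0.994], [-0.0, 0.994, 0.111], [-1.0, 0.0, -0.001]]
force: [-0.2, -0.8, -0.5]
finger_gap: 0.0447
```

Run:
```python
from h import *
s=sense();print(s["ee_pos"],s["force"])
d=vision.get_image("side")["color"][:,:,::-1]
cv2.imwrite("pics/s3.png",cv2.resize(d[180:350,160:320],None,fx=3.5,fy=3.5,interpolation=2))
```

```text
[0.48167801 0.0520465  0.10968314] [-0.19661029 -0.83812881 -0.48156671]
```

View pics/s3.png

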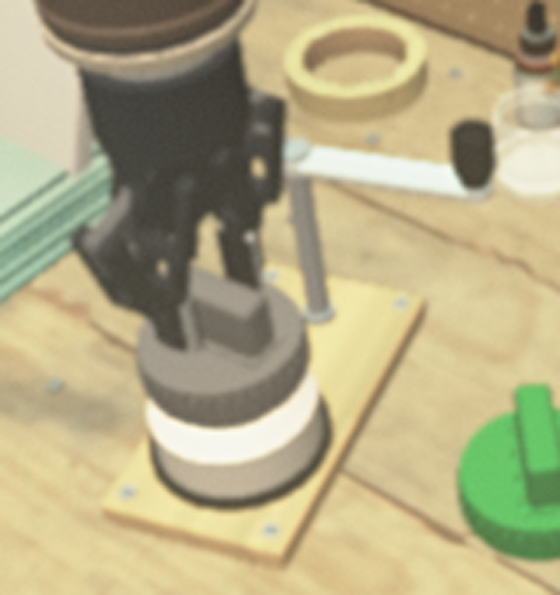

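The lid's lower edge moved down by about 12 zoomed px (around 7.5 mm) and the neck gap has closed, so it has dropped into the thread. Next I'll regrip and screw clockwise while sinking.

>>> jog_arm --dp '[[0, 0, 0], [0, 0, 0], [0, 0, 0], [0, 0, 0], [0, 0, 0], [0, 0, 0], [0, 0, 0], [0, 0, 0]]' --rot '[[0, 0, 0], [0, 0, 0], [0, 0, 0], [0, 0, 0], [0, 0, 0], [0, 0, 0], [0, 0, 0], [0, 0, 0]]' --grip '[0.03, 0.022, 0.015, 0.01, 0.01, 0.01, 0.01, 0.01]' --squeeze 25

```text
time: 6.4
ee_pos: [0.482, 0.0521, 0.1103]
eef_rot: [[-0.0, -0.111, 0.994], [0.0, 0.994, 0.111], [-1.0, 0.0, -0.0]]
force: [-1.7, 0.9, 4.3]
finger_gap: 0.0192
```

>>> jog_arm --dp '[[0, 0, -0.0004], [0, 0, -0.0008], [0, 0, -0.0012], [0, 0, -0.0016], [0, 0, -0.002], [0, 0, -0.0024], [0, 0, -0.0028], [0, 0, -0.0032]]' --rot '[[0, 0, -5], [0, 0, -10], [0, 0, -15], [0, 0, -20], [0, 0, -25], [0, 0, -30], [0, 0, -35], [0, 0, -40]]' --grip '[0.01, 0.01, 0.01, 0.01, 0.01, 0.01, 0.01, 0.01]'

```text
time: 7.07
ee_pos: [0.4825, 0.0521, 0.1071]
eef_rot: [[0.001, 0.557, 0.83], [0.0, 0.83, -0.557], [-1.0, 0.0, 0.001]]
force: [0.5, 0.1, 1.5]
finger_gap: 0.0196
```

>>> jog_arm --dp '[[0, 0, -0.0004], [0, 0, -0.0008], [0, 0, -0.0012], [0, 0, -0.0016], [0, 0, -0.002], [0, 0, -0.0024], [0, 0, -0.0027], [0, 0, -0.003]]' --rot '[[0, 0, -5], [0, 0, -10], [0, 0, -15], [0, 0, -20], [0, 0, -25], [0, 0, -30], [0, 0, -34], [0, 0, -37]]' --grip '[0.01, 0.01, 0.01, 0.01, 0.01, 0.01, 0.01, 0.01]'

```text
time: 7.73
ee_pos: [0.4827, 0.0521, 0.1042]
eef_rot: [[0.001, 0.945, 0.328], [0.0, 0.328, -0.945], [-1.0, 0.001, 0.0]]
force: [1.0, 1.0, 2.3]
finger_gap: 0.0197
```

>>> jog_arm --dp '[[0, 0, -0.0001], [0, 0, -0.0002], [0, 0, -0.0003], [0, 0, -0.0003], [0, 0, -0.0003], [0, 0, -0.0003], [0, 0, -0.0003], [0, 0, -0.0003]]' --rot '[[0, 0, -1], [0, 0, -2], [0, 0, -3], [0, 0, -4], [0, 0, -4], [0, 0, -4], [0, 0, -4], [0, 0, -4]]' --grip '[0.01, 0.01, 0.01, 0.01, 0.01, 0.01, 0.01, 0.01]'

```text
time: 8.4
ee_pos: [0.4822, 0.0519, 0.104]
eef_rot: [[0.0, 0.964, 0.267], [-0.0, 0.267, -0.964], [-1.0, 0.0, 0.0]]
force: [-0.9, -2.8, 6.3]
finger_gap: 0.0197
```

Run:
```python
from h import *
s=sense();print(s["time"],s["ee_pos"],np.degrees(np.arctan2(s["eef_rot"][1,2],s["eef_rot"][0,2])),s["force"],s["wrist_torque"],s["finger_gap"])
```

```text
8.4 [0.48216764 0.05191381 0.10397129] -74.51531618038233 [-0.92267852 -2.75923501  6.28965984] [-0.2766937   0.01044044  0.77256448] 0.019665565273283114
```

The wrist torque has risen to 0.77 N m with no further turn, so the lid is at its stop. Release and rise.

>>> jog_arm --dp '[[0, 0, 0], [0, 0, 0], [0, 0, 0], [0, 0, 0], [0, 0, 0.01], [0, 0, 0.03], [0, 0, 0.06], [0, 0, 0.09]]' --rot '[[0, 0, 0], [0, 0, 0], [0, 0, 0], [0, 0, 0], [0, 0, 0], [0, 0, 0], [0, 0, 0], [0, 0, 0]]' --grip '[0.06, 0.06, 0.06, 0.06, 0.06, 0.06, 0.06, 0.06]'

```text
time: 9.07
ee_pos: [0.4812, 0.0521, 0.195]
eef_rot: [[-0.002, 0.964, 0.265], [-0.0, 0.265, -0.964], [-1.0, -0.002, -0.0]]
force: [0.7, -0.1, -0.1]
finger_gap: 0.06
```

>>> jog_arm --dp '[[0, 0, 0.03], [0.02, -0.01, 0.03], [0.035, -0.018, 0.03], [0.05, -0.026, 0.03], [0.065, -0.033, 0.03], [0.08, -0.041, 0.03], [0.095, -0.048, 0.03], [0.11, -0.056, 0.03]]' --rot '[[0, 0, 6], [0, 0, 12], [0, 0, 18], [0, 0, 24], [0, 0, 30], [0, 0, 36], [0, 0, 42], [0, 0, 48]]' --grip '[0.06, 0.06, 0.06, 0.06, 0.06, 0.06, 0.06, 0.06]'

```text
time: 9.73
ee_pos: [0.5926, -0.0042, 0.2246]
eef_rot: [[0.0, 0.444, 0.896], [0.0, 0.896, -0.444], [-1.0, 0.0, 0.0]]
force: [-0.2, 1.3, 0.2]
finger_gap: 0.0598
```

Run:
```python
from h import *
np.set_printoptions(precision=4,suppress=True)
s,d=wristpose();print(s["time"],s["ee_pos"],np.degrees(np.arctan2(s["eef_rot"][1,2],s["eef_rot"][0,2])),s["force"])
cv2.imwrite("pics/w4.png",d["color"][:,:,::-1])
print(proj(d,[[.6181,-.0165,.175],[.482,.051,.1286],[.482+.0295,.051+.0093,.1286],[.482-.0295,.051-.0093,.1286]]))
d=vision.get_image("side")["color"][:,:,::-1]
cv2.imwrite("pics/s4.png",cv2.resize(d[180:350,160:320],None,fx=3.5,fy=3.5,interpolation=2))
```

```text
9.7333 [ 0.5926 -0.0042  0.2246] -26.33499483836022 [-0.1949  1.2584  0.1663]
[[365.2306 266.318 ]
 [151.8942 243.8373]
 [178.2302 215.5073]
 [127.0496 270.6829]]
```

View pics/s4.png

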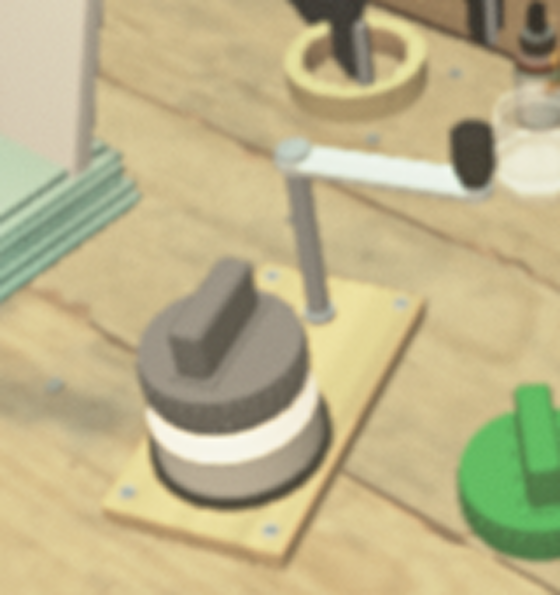

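View pics/w4.png

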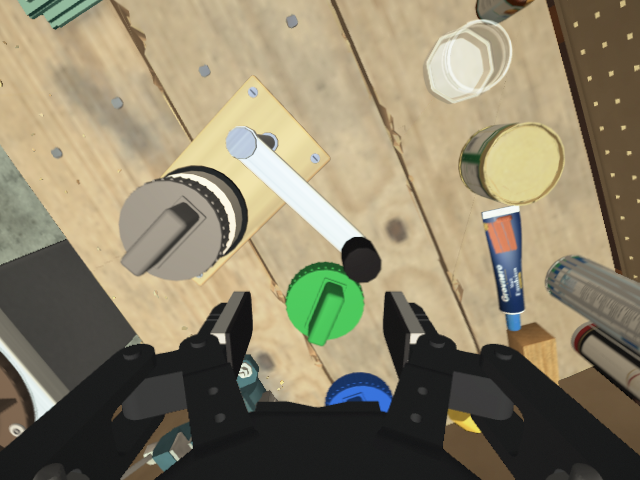

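Run:
```python
from h import *
a=cv2.imread("pics/w4.png");cv2.imwrite("pics/w4z.png",cv2.resize(a[160:300,100:260],None,fx=4,fy=4,interpolation=2))
e=vision.get_image("side")
# proj of wing top corners in side for resting / dropped / home heights, in s4 zoomed pixels
c=np.array([.4823,.0515]);y=np.array([.954,.299]);x=np.array([.299,-.954])
for z in(.1429,.135,.1286):
    P=[np.r_[c+sx*.010*x+sy*.031*y,z] for sx,sy in((-1,-1),(1,-1),(1,1),(-1,1))]
    print(z,np.round((proj(e,P)-[160,180]+.4)*3.5))
s,d=wristpose()
for z in(.1429,.135,.1286):
    P=[np.r_[c+sx*.010*x+sy*.031*y,z] for sx,sy in((-1,-1),(1,-1),(1,1),(-1,1))]
    print(z,np.round((proj(d,P)-[100,160]+.4)*4))
```

```text
0.1429 [[159. 307.]
 [195. 315.]
 [251. 236.]
 [216. 229.]]
0.135 [[162. 319.]
 [197. 327.]
 [253. 247.]
 [219. 240.]]
0.1286 [[164. 328.]
 [200. 336.]
 [255. 256.]
 [221. 249.]]
0.1429 [[ 22. 438.]
 [111. 512.]
 [326. 282.]
 [234. 200.]]
0.135 [[ 47. 423.]
 [134. 494.]
 [343. 271.]
 [255. 191.]]
0.1286 [[ 67. 411.]
 [151. 481.]
 [356. 262.]
 [270. 184.]]
```

View pics/w4z.png

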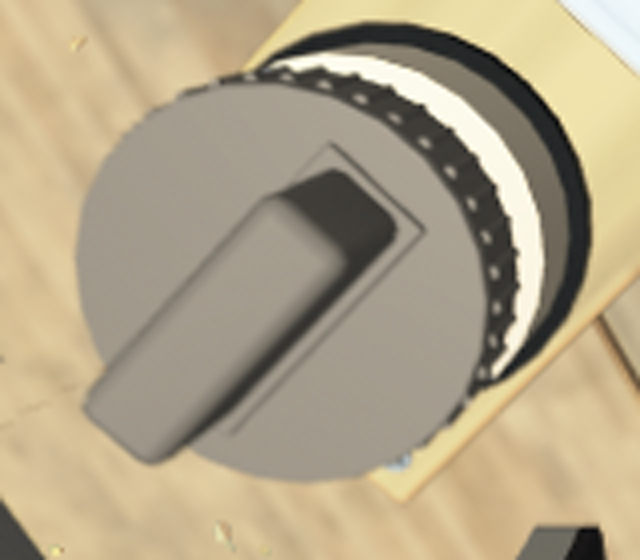

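The wing-top corners in the wrist view (85,405), (155,465), (350,262) and (270,195) match the projection for z=0.1286, and the side view agrees: the lid is screwed home. Now the keeper knob.

>>> jog_arm --dp '[[0.005, -0.002, 0], [0.01, -0.004, 0], [0.015, -0.007, 0], [0.02, -0.01, 0], [0.025, -0.0125, 0], [0.025, -0.0125, 0], [0.025, -0.0125, 0], [0.025, -0.0125, 0]]' --rot '[[0, 0, 6], [0, 0, 12], [0, 0, 18], [0, 0, 24], [0, 0, 30], [0, 0, 36], [0, 0, 41], [0, 0, 46]]' --grip '[0.06, 0.06, 0.06, 0.06, 0.06, 0.06, 0.06, 0.06]'

```text
time: 10.6
ee_pos: [0.6161, -0.016, 0.2241]
eef_rot: [[-0.001, -0.334, 0.943], [0.0, 0.943, 0.334], [-1.0, 0.0, -0.0]]
force: [0.1, -0.7, 0.3]
finger_gap: 0.0597
```

>>> jog_arm --dp '[[0, 0, -0.015], [0, 0, -0.03], [0, 0, -0.045], [0, 0, -0.06], [0, 0, -0.07], [0, 0, -0.073], [0, 0, -0.073], [0, 0, -0.073]]' --rot '[[0, 0, 0], [0, 0, 0], [0, 0, 0], [0, 0, 0], [0, 0, 0], [0, 0, 0], [0, 0, 0], [0, 0, 0]]' --grip '[0.06, 0.06, 0.06, 0.06, 0.06, 0.05, 0.045, 0.04]'

```text
time: 11.27
ee_pos: [0.6172, -0.0163, 0.1515]
eef_rot: [[0.001, -0.331, 0.944], [-0.0, 0.944, 0.331], [-1.0, -0.0, 0.0]]
force: [0.8, 0.3, 0.2]
finger_gap: 0.04
```

Run:
```python
from h import *
np.set_printoptions(precision=4,suppress=True)
s,d=wristpose();print(s["time"],s["ee_pos"],np.degrees(np.arctan2(s["eef_rot"][1,2],s["eef_rot"][0,2])),s["force"],s["joints"],s["finger_gap"])
cv2.imwrite("pics/w5.png",d["color"][:,:,::-1])
```

```text
11.2667 [ 0.6172 -0.0163  0.1515] 19.340292395459258 [0.7951 0.308  0.2427] [ -4.3278  29.8953 100.2845   0.0019  49.79   -23.6693] 0.04001222235801132
```

View pics/w5.png

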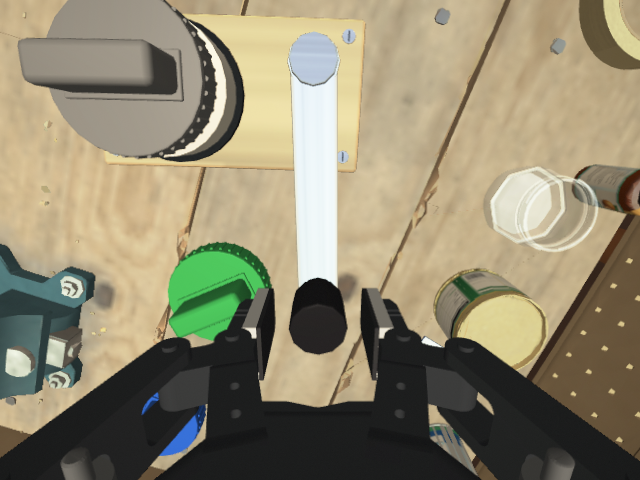

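The knob at (318,318) is centred between the open pads, and the bar points to the hinge at (313,58). Grip it and work out the arc.

>>> jog_arm --dp '[[0, 0, 0], [0, 0, 0], [0, 0, 0], [0, 0, 0], [0, 0, 0], [0, 0, 0], [0, 0, 0], [0, 0, 0]]' --rot '[[0, 0, 0], [0, 0, 0], [0, 0, 0], [0, 0, 0], [0, 0, 0], [0, 0, 0], [0, 0, 0], [0, 0, 0]]' --grip '[0.03, 0.024, 0.022, 0.02, 0.02, 0.02, 0.02, 0.02]' --squeeze 20

```text
time: 11.98
ee_pos: [0.6175, -0.0164, 0.1516]
eef_rot: [[0.001, -0.331, 0.943], [-0.0, 0.943, 0.331], [-1.0, -0.0, 0.001]]
force: [-0.4, 0.0, 5.5]
finger_gap: 0.0231
```

Run:
```python
import numpy as np
from station import sense
s=sense();print(s["ee_pos"],s["force"],s["finger_gap"])
h=np.array([.5825,.083]);v=np.array([.6177,-.0165])-h
print(np.linalg.norm(v))
R=lambda a:np.array([[np.cos(a),-np.sin(a)],[np.sin(a),np.cos(a)]])
p=[R(-np.radians(a))@v+h for a in np.arange(0,97,4)]
for c in range(3):
    print([[*np.round(p[c*8+k]-p[c*8],4).tolist(),0] for k in range(1,9)])
```

```text
[ 0.61749693 -0.01643949  0.15156017] [-0.41815124  0.00696579  5.52241098] 0.023129475654465232
0.10554283490602288
[[-0.007, -0.0022, 0], [-0.0142, -0.0039, 0], [-0.0215, -0.0051, 0], [-0.0288, -0.0058, 0], [-0.0362, -0.006, 0], [-0.0435, -0.0057, 0], [-0.0508, -0.0049, 0], [-0.0581, -0.0035, 0]]
[[-0.0071, 0.0018, 0], [-0.0141, 0.0042, 0], [-0.0209, 0.007, 0], [-0.0275, 0.0103, 0], [-0.0339, 0.014, 0], [-0.0399, 0.0182, 0], [-0.0457, 0.0228, 0], [-0.0511, 0.0278, 0]]
[[-0.0051, 0.0053, 0], [-0.0098, 0.011, 0], [-0.014, 0.017, 0], [-0.0179, 0.0233, 0], [-0.0213, 0.0298, 0], [-0.0242, 0.0366, 0], [-0.0267, 0.0435, 0], [-0.0286, 0.0506, 0]]
```

>>> jog_arm --dp '[[-0.007, -0.0022, 0], [-0.0142, -0.0039, 0], [-0.0215, -0.0051, 0], [-0.0288, -0.0058, 0], [-0.0362, -0.006, 0], [-0.0435, -0.0057, 0], [-0.0508, -0.0049, 0], [-0.0581, -0.0035, 0]]' --rot '[[0, 0, -4], [0, 0, -8], [0, 0, -12], [0, 0, -16], [0, 0, -20], [0, 0, -24], [0, 0, -28], [0, 0, -32]]' --grip '[0.02, 0.02, 0.02, 0.02, 0.02, 0.02, 0.02, 0.02]'

```text
time: 12.65
ee_pos: [0.5592, -0.0208, 0.1516]
eef_rot: [[0.001, 0.222, 0.975], [-0.001, 0.975, -0.222], [-1.0, -0.001, 0.002]]
force: [-1.4, -8.3, 6.0]
finger_gap: 0.0232
```

>>> jog_arm --dp '[[-0.0071, 0.0018, 0], [-0.0141, 0.0042, 0], [-0.0209, 0.007, 0], [-0.0275, 0.0103, 0], [-0.0339, 0.014, 0], [-0.0399, 0.0182, 0], [-0.0457, 0.0228, 0], [-0.0511, 0.0278, 0]]' --rot '[[0, 0, -4], [0, 0, -8], [0, 0, -12], [0, 0, -16], [0, 0, -20], [0, 0, -24], [0, 0, -28], [0, 0, -32]]' --grip '[0.02, 0.02, 0.02, 0.02, 0.02, 0.02, 0.02, 0.02]'

```text
time: 13.32
ee_pos: [0.5069, 0.007, 0.1514]
eef_rot: [[-0.001, 0.705, 0.709], [-0.001, 0.709, -0.705], [-1.0, -0.001, 0.0]]
force: [-7.2, -9.6, 12.9]
finger_gap: 0.0236
```

The side force is about 12 N, pointing away from the hinge, so I'll let the path out by about 1.5 mm.

>>> jog_arm --dp '[[-0.0058, 0.0047, 0.0005], [-0.0109, 0.0102, 0.001], [-0.0153, 0.0163, 0.001], [-0.0193, 0.0227, 0.001], [-0.0227, 0.0293, 0.001], [-0.0256, 0.0361, 0.001], [-0.0268, 0.0395, 0.001], [-0.0268, 0.0395, 0.001]]' --rot '[[0, 0, -4], [0, 0, -8], [0, 0, -12], [0, 0, -16], [0, 0, -20], [0, 0, -24], [0, 0, -26], [0, 0, -26]]' --grip '[0.02, 0.02, 0.02, 0.02, 0.02, 0.02, 0.02, 0.02]'

```text
time: 13.98
ee_pos: [0.4808, 0.0477, 0.1518]
eef_rot: [[-0.0, 0.944, 0.33], [-0.0, 0.33, -0.944], [-1.0, -0.0, 0.0]]
force: [0.7, -2.8, -7.0]
finger_gap: 0.0228
```

Run:
```python
import numpy as np
from station import sense
s=sense();p=s["ee_pos"];print(p,s["force"],s["finger_gap"],np.degrees(np.arctan2(p[1]-.083,p[0]-.5825))+162.6,np.hypot(p[1]-.083,p[0]-.5825))
```

```text
[0.48079676 0.04774388 0.15178896] [ 0.65864297 -2.78037276 -7.03280244] 0.02284172266889795 1.7192220187949374 0.10764080285390606
```

>>> jog_arm --dp '[[0, 0.001, 0], [-0.0003, 0.002, 0], [-0.0006, 0.003, -0.0005], [-0.0009, 0.004, -0.0005], [-0.001, 0.0045, -0.0005], [-0.001, 0.0045, -0.0005], [-0.001, 0.0045, -0.0005], [-0.001, 0.0045, -0.0005]]' --rot '[[0, 0, -1], [0, 0, -2], [0, 0, -2], [0, 0, -2], [0, 0, -2], [0, 0, -2], [0, 0, -2], [0, 0, -2]]' --grip '[0.02, 0.02, 0.02, 0.02, 0.02, 0.02, 0.02, 0.02]'

```text
time: 14.65
ee_pos: [0.4797, 0.0513, 0.1516]
eef_rot: [[-0.001, 0.954, 0.299], [-0.001, 0.299, -0.954], [-1.0, -0.001, 0.0]]
force: [-5.8, -7.0, 7.0]
finger_gap: 0.0228
```

There is about 5 N of tangential resistance, so the keeper is at its end stop. Release, rise and check.

>>> jog_arm --dp '[[0, 0, 0], [0, 0, 0], [0, 0, 0], [0, 0, 0], [0, 0, 0.015], [0, 0, 0.035], [0, 0, 0.06], [0, 0, 0.085]]' --rot '[[0, 0, 0], [0, 0, 0], [0, 0, 0], [0, 0, 0], [0, 0, 0], [0, 0, 0], [0, 0, 0], [0, 0, 0]]' --grip '[0.06, 0.06, 0.06, 0.06, 0.06, 0.06, 0.06, 0.06]'

```text
time: 15.32
ee_pos: [0.4797, 0.0519, 0.237]
eef_rot: [[-0.001, 0.954, 0.299], [0.0, 0.299, -0.954], [-1.0, -0.001, -0.0]]
force: [1.1, 0.4, 0.9]
finger_gap: 0.0596
```

>>> jog_arm --dp '[[0, 0.01, 0.01], [0, 0.03, 0.02], [0, 0.06, 0.02], [0, 0.09, 0.02], [0, 0.12, 0.02], [0, 0.15, 0.02], [0, 0.18, 0.02], [0, 0.2, 0.02]]' --rot '[[0, 0, 0], [0, 0, 0], [0, 0, 0], [0, 0, 0], [0, 0, 0], [0, 0, 0], [0, 0, 0], [0, 0, 0]]' --grip '[0.06, 0.06, 0.06, 0.06, 0.06, 0.06, 0.06, 0.06]'

```text
time: 15.98
ee_pos: [0.4796, 0.2548, 0.2559]
eef_rot: [[-0.0, 0.954, 0.299], [0.001, 0.299, -0.954], [-1.0, 0.0, -0.001]]
force: [0.3, -0.9, -0.2]
finger_gap: 0.0598
```

Run:
```python
from h import *
np.set_printoptions(precision=4,suppress=True)
s=sense();print(s["time"],s["ee_pos"],s["force"])
for n in("top","side"):
    d=vision.get_image(n);a=d["color"][:,:,::-1]
    cv2.imwrite(f"pics/{n}6.png",a)
    print(n,proj(d,[[.4823,.0515,.175],[.5825,.083,.141]]))
    if n=="side": cv2.imwrite("pics/s6.png",cv2.resize(a[180:350,160:320],None,fx=3.5,fy=3.5,interpolation=2))
```

```text
15.9833 [0.4796 0.2548 0.2559] [ 0.2814 -0.8685 -0.1785]
top [[255.3153 324.6066]
 [241.7562 270.0477]]
side [[215.4072 243.1266]
 [243.7306 222.6782]]
```

View pics/top6.png

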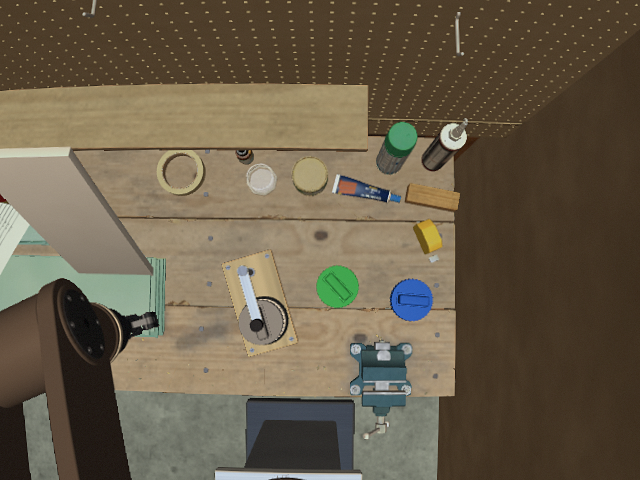

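View pics/s6.png

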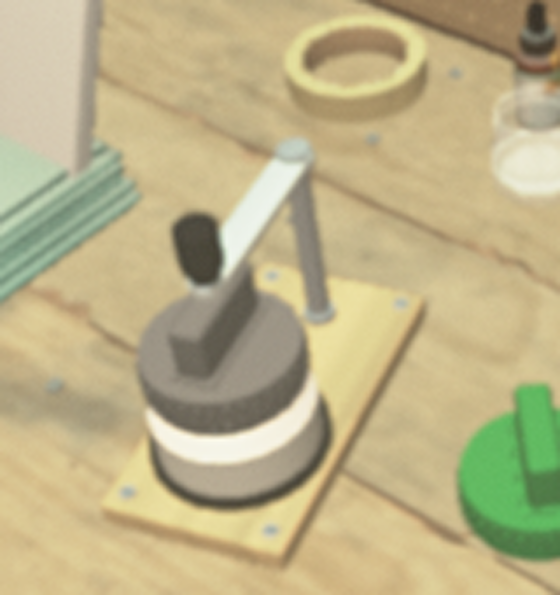

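The knob top is at (257,324) in the top view and about (197,221) in the zoomed side view. Both are within about 2 raw px of where the end stop puts it. The lid still sits home and the bystanders have not moved.

```bash
python3 -c "
from station import workorder;print(workorder.hand_in())"
```

```text
the job is handed in; nothing more can be done
None
```

The job is handed in, with no verdict reported. The lid is screwed home and the keeper arm is over it at its end stop. It took about 16 s of the 54 s allowed.

- **Lid:** I pinched the wing and turned the lid back from about 15° to about 79°. On release it dropped into the thread, seen as roughly 7.5 mm in the side view. I then screwed it clockwise until it stopped, where the wrist torque rose to 0.77 N m. Afterwards the wing-top corners in the wrist view matched the screwed-home height and direction, and the side view agreed.
- **Keeper:** I gripped the knob and swung it about 92° until it met about 5 N of resistance, then let go and backed the arm well away. The knob top is within about 2 px (about 3 mm, or 0.03 rad) of its end-stop position in both views.
- **Small disagreements:** The tool ended about 2° past the lid's calculated stop direction, probably slip in the grip or calibration. During the swing the side force reached about 12 N (about 18 N in all), because my hinge estimate was 1–2 mm off.
- **Bystanders:** None of them look moved in the last top view; I judged this by eye and did not measure it.

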